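Set the flow dial of a spray turbine and start it

ROBOT

A 6-joint arm with a two-finger parallel gripper is mounted at the origin on the work surface. World frame = base frame: x ahead of the robot, y to its left, z up, the work surface at z = 0. Lengths are in m, angles in degrees, forces in N, time in s.
With the tool pointing down it reaches from about 0.4 to 0.825 m from the base axis. Payload 7 kg.
Tool frame: the origin (TCP) lies midway between the tips of the shut fingers; the grasp point (between the pads) lies 19 mm behind it; z points along the fingers, y is the line along which they close (so a half turn about z gives the same grasp; the last joint's range is limited). The gripper opens to 88 mm and grips with 3 to 60 N. Pads are 19 mm wide; open, the fingers measure 130 mm over their backs; the gripper's body (78 mm by 193 mm) begins 47 mm behind the grasp point.
Start: joints at [-58.035, 20.546, 0.682, 0, -70.136, -16.507], TCP at [0.18, -0.651, 0.227] pointing down, gripper open.
Joint ranges: [-176.03, 176.03], [-82.01, 121.73], [-58.28, 71.71], [-173.87, 95.51], [-174.79, -0.11], [-173.66, 173.66]. Speed limits (degrees/s): [136.94, 136.94, 172.46, 180, 180, 180].

INTERFACE

Orientations are given as a 3x3 rotation matrix whose columns are the frame's x, y, z axes.
In Python, from rig import arm gives the robot as it stands.
- The arm moves only by the tool servo_tool, never from a script. Its argument "targets" is a list of rows, each an object of numbers: "tx", "ty", "tz": the shift along the tool's x, y, z in cm; "wx", "wy", "wz": the turn, a rotation vector about the tool's x, y, z in rad. In form: [{"tx": .., "ty": .., "tz": .., "wx": .., "wy": .., "wz": ..}, ...]. A call has 1 to 12 rows; each row is the pose to reach, as a shift and turn from the pose commanded when the call began, along the tool's axes at that moment; what a row does not reach only later rows make up. A row lasts 1/12 s, in which the tool goes at most 41.7 mm and 7.16 degrees, less where a joint would pass 70% of its speed; a pose out of reach is approached as far as the arm can. A call with a gripper value outside its range is refused whole. "gripper" is the finger opening in cm, from 0 to 8.76, set as the call begins (left out, the last holds). The fingers move at their own pace and stop on an object; "newtons" is the grip in N (left out, the last holds). Time passes only in rows, so rows that repeat a pose let the fingers close. It gives the time, the measured TCP pose, the force, the opening and the grip force at its end, in the units of the state.
- arm.observe(): the state, without advancing time (a new reading comes with each control period).
- arm.camera(name): name is "side" or "top"; returns the picture (480x640x3 uint8, blue, green, red); there is no depth.
- arm.calibration(name): a dict with "vertical_fov" (degrees; the focal length in pixels is half the picture's height over the tangent of half this angle, whatever the lens; pixels are square), "cx", "cy" (the principal point, pixels), "R" (3x3) and "t" (3): a world point X has camera coordinates R X + t. Camera axes: x right, y down, z forward; pixel columns grow to the right and rows downward; lengths in m; the calibration is good to about 2 mm. A picture is of the moment at which its call begins. calibration takes no time and is no camera call.
- arm.finish_job(): hands the job in; it is judged then, once.
The state is a dict: "time_s": time; "joint_positions": joint angles; "dq": joint speeds; "effort": joint torques, N m; "position": TCP position; "eef_rot": TCP orientation; "ft_force": force on the tool from outside, world axes, zero at the start; "moment": the same for the moment, N m; "gripper_width": opening from 0.0 (shut) to 1.0 (fully open); "gripper_force": force on a finger pad.
Only numpy, scipy, OpenCV 4.12 (cv2) and the standard library are available. Lean on these libraries where they do the work, as an engineer would, in place of code of your own. Each camera call takes 0.05 s, during which the arm holds its last target. There are 200 camera calls.

TASK

Get the spray turbine ready and start it: with a fingertip on its knurled flow dial, turn the dial clockwise click by click until it has clicked in with its white line at the long bar mark, and let go of it; do not take the dial between the fingers. Then press the flat start button all the way down and come away. Do not press the mushroom-headed stop button, and leave everything else on and around the turbine where it stands.

Things in the scene. Friction and masses are not known exactly. Their poses are not given: they have to be found in the camera images.
- turbine: Spray turbine, fixed grey box 240 (x) x 360 (y) x 170 mm high; origin under its centre, z up. Black control panel on the -x part of its top. In its frame: dial axis at (-35, 75), start button (-45, -45), stop button (-45, -120) mm; a carrying handle along y at x = 109, up to 28 mm over the top. Nothing fixed is higher than 30 mm over the top.
- dial_face (a point): Centre of the flat top face of the flow dial, a round grey knob, axis vertical, 70 mm across, face 20 mm above the turbine's top; finely ridged rim, black disc with one white line on the face. Turns with the dial: x axis along the white line, z up. Six white marks lie round it on the panel, 30 degrees apart; clockwise from above: three dots, the long bar, two bigger dots.
- flow_dial (a joint): Dial angle, rad, growing clockwise from above: 0 = line at the smallest dot, a click every 0.5236, 1.571 = line at the long bar, stop at 2.67. Starts in one of the first three clicks. Sprung detents: 0.035 N m to leave a click (about 1 N at the rim; press 5 to 10 N on the face near the rim, or on the rim, and drag round), hump half way; let go, it snaps into the nearer click. It does not sink when pressed.
- long_bar (a point): Centre of the long bar mark, a white bar 20 x 5.5 mm on the turbine's top, pointing at the dial's axis, 52 mm from it and 15 degrees clockwise of the turbine's +x direction.
- start_button_top (a point): Centre of the top of the start button, a flat round grey push button 24 mm across, its top 21 mm above the turbine's top, in a steel collar 40 mm across and 12 mm high; the point moves with the button.
- start_button (a joint): Travel of the start button in m: 0 out, 0.005 fully down; sprung, fully down takes 4 N; it comes back by itself.
- stop_top (a point): Centre of the top of the stop button, a grey mushroom head 40 mm across, its top 30 mm above the turbine's top, 75 mm beside the start button; not to be pressed.
- stop_button (a joint): Travel of the stop button in m: 0 out, 0.005 fully down; sprung.
- tape_roll: Loose roll of masking tape lying flat on the turbine's top behind the buttons, 86 mm across, 68 mm hole, 25 mm high; origin at its underside.
- flat_brush: Loose flat paint brush 163 mm long, 38 mm wide, 12 mm thick, lying along y on the turbine's top behind the dial; origin at its underside, near mid-length.
- paint_tin: Loose open paint tin with a blue label beside the turbine (left end), 99 mm across, 115 mm high; origin under its centre.
- tumbler: Loose steel drinking tumbler beside the turbine (right end), 74 mm across, 172 mm high; origin under its centre.
- pet_bottle: Loose green bottle on the bench at the left, 80 mm across, 270 mm high; origin under its centre.
- brush_pot: Loose steel pot with upright brushes on the bench at the left, 84 mm across, 235 mm high with the brushes; origin under its centre.
- tin_lid: Loose steel tin lid with green paint lying on the bench at the right, 80 mm across, 7 mm high; origin under its centre.
There are look-alikes about, which are no part of the job. Leave any pink look-alike of the paint_tin alone. What is shaped like the brush_pot but red is not meant.

How it is judged:
By the outcome, as a careful person would: the job done as asked, in the order asked, and still so for the second after the job is handed in, with the robot touching nothing.
It also fails if it takes over 58 s, if anything falls off the work surface, if the arm or the gripper's body presses on something with over 40 N, if the wrist force passes 120 N, or if a joint passes its speed limit or range.

## Working session

There is one attempt and no reset: what is moved stays moved. The work goes in short steps, Python scripts to look and compute and a tool call to move; the robot and the scene stay as the last step left them, time stands still between calls to the robot, and variables do not carry over. Pictures are saved under pics/ and viewed, at most 10 in all, crops included, and the job is handed in when it is done.

Besides the shell and the picture viewer there is one more tool, called by a JSON object that holds its "name" and its "arguments". servo_tool: Moves the arm, as the interface text tells. Its arguments: {"type":"object","properties":{"targets":{"type":"array"},"gripper":{"type":"number"},"newtons":{"type":"number"}},"required":["targets"]}

```bash
ls; mkdir -p pics; python3 - <<'E'
from rig import arm
import cv2,numpy as np
s=arm.observe()
for k in ("time_s","position","eef_rot","ft_force","gripper_width"): print(k,s[k])
for n in ("top","side"):
    cv2.imwrite(f"pics/{n}0.png",arm.camera(n)); c=arm.calibration(n); print(n,c)
E
```

```text
pics
time_s 0.0
position [ 0.17976444 -0.6501345   0.22562111]
eef_rot [[-9.63859423e-01 -2.66410752e-01 -5.68474475e-04]
 [-2.66411323e-01  9.63858195e-01  1.54474083e-03]
 [ 1.36393216e-04  1.64036104e-03 -9.99998645e-01]]
ft_force [-0.83159096  0.16853341 -0.07734405]
gripper_width 0.9980558416956348
top {'vertical_fov': 55.2018498597919, 'cx': 327.6294576059391, 'cy': 247.518577363434, 'R': array([[ 0.0110183 , -0.99981608, -0.01569707],
       [-0.99929682, -0.01044723, -0.03601001],
       [ 0.03583939,  0.0160828 , -0.99922814]]), 't': array([0.06215874, 0.51686639, 1.36596012])}
side {'vertical_fov': 51.15996914757239, 'cx': 322.6526405546542, 'cy': 238.81058873863444, 'R': array([[-0.82213228, -0.56911976,  0.01418484],
       [-0.3280911 ,  0.45329322, -0.82878313],
       [ 0.46524697, -0.68602329, -0.55939012]]), 't': array([0.47029332, 0.25436159, 1.44675187])}
```

View pics/top0.png

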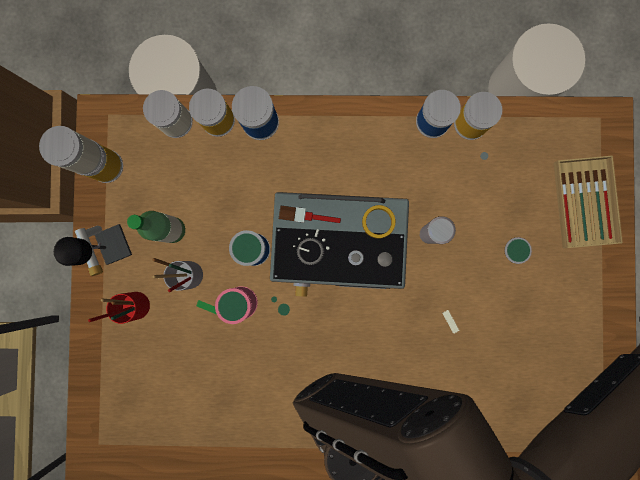

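View pics/side0.png

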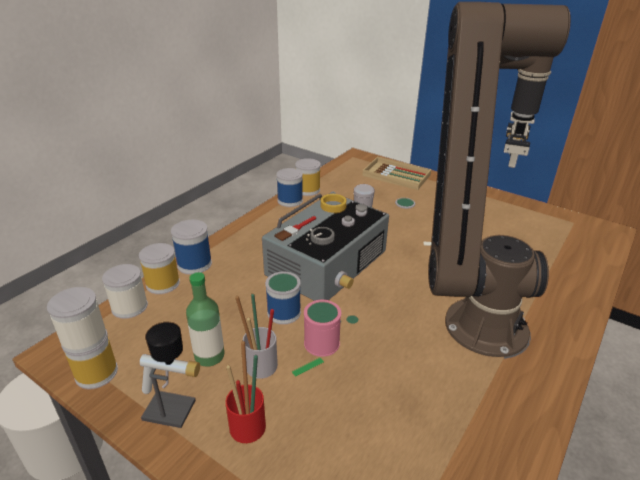

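The top view shows the turbine at about (340,240), the dial at (310,251), the start button at (356,257), the stop button at (385,259), the tape at (379,221) and the brush at (310,215). The side view agrees. Next I measure these.

```bash
cat > h.py <<'E'
import numpy as np,cv2
from rig import arm
def ray(n,u,v):
    c=arm.calibration(n);f=240/np.tan(np.radians(c["vertical_fov"]/2))
    R=np.array(c["R"]);t=np.array(c["t"])
    return -R.T@t, R.T@np.array([(u-c["cx"])/f,(v-c["cy"])/f,1])
def onz(n,u,v,z):
    o,d=ray(n,u,v); return o+d*(z-o[2])/d[2]
def proj(n,X):
    c=arm.calibration(n);f=240/np.tan(np.radians(c["vertical_fov"]/2))
    p=np.array(c["R"])@np.asarray(X)+np.array(c["t"]); return np.array([c["cx"]+f*p[0]/p[2],c["cy"]+f*p[1]/p[2]])
E
python3 - <<'E'
from h import *
im=cv2.imread("pics/top0.png")
cv2.imwrite("pics/c1.png",cv2.resize(im[185:300,265:415],None,fx=5,fy=5,interpolation=cv2.INTER_CUBIC))
hsv=cv2.cvtColor(im,cv2.COLOR_BGR2HSV)
g=im.max(2)
roi=np.zeros_like(g);roi[225:292,268:412]=1
# black panel
m=((g<45)&(roi>0)).astype(np.uint8)
n,l,st,ce=cv2.connectedComponentsWithStats(m)
i=1+st[1:,4].argmax()
r=cv2.minAreaRect(np.argwhere(l==i)[:,::-1].astype(np.float32));print("panel",r)
hull=cv2.convexHull(np.argwhere(l==i)[:,::-1].astype(np.int32));pm=np.zeros_like(g);cv2.fillConvexPoly(pm,hull,1)
w=((g>60)&(pm>0)).astype(np.uint8)
n,l,st,ce=cv2.connectedComponentsWithStats(w)
for i in range(1,n):
    if st[i,4]>3: print(st[i],ce[i].round(1),onz("top",*ce[i],.17).round(4), g[l==i].max())
E
```

```text
panel ((338.4184875488281, 256.2160339355469), (128.1375274658203, 51.30225372314453), 3.077455520629883)
[277 229   3   2   5] [278.2 229.6] [0.5567 0.1969 0.17  ] 148
[292 228   9   1   9] [296. 228.] [0.5614 0.1497 0.17  ] 88
[311 229   9   8  27] [315.9 231.5] [0.5526 0.0968 0.17  ] 191
[330 230   8   1   8] [333.5 230. ] [0.5571 0.0501 0.17  ] 87
[348 231   9   1   9] [352. 231.] [0.5549 0.001  0.17  ] 90
[306 233   3   3   7] [306.7 234. ] [0.5457 0.121  0.17  ] 200
[365 232  29   6  95] [377.3 234.4] [ 0.5464 -0.066   0.17  ] 174
[400 236   3   2   6] [401.  236.5] [ 0.5416 -0.1285  0.17  ] 149
[298 238   3   2   5] [298.8 238.4] [0.5338 0.1419 0.17  ] 199
[297 238  27  27 213] [308.9 251. ] [0.5006 0.1148 0.17  ] 201
[322 238   4   4  12] [323.2 239.6] [0.5313 0.077  0.17  ] 194
[293 245   2   2   4] [293.5 245.5] [0.5148 0.1557 0.17  ] 194
[326 246   4   4  13] [327.4 247.4] [0.5108 0.0658 0.17  ] 194
[348 250  16  16 182] [355.3 257.4] [ 0.4851 -0.0084  0.17  ] 153
[378 252  14  15 164] [384.4 258.9] [ 0.4819 -0.085   0.17  ] 133
[403 252   1   6   6] [403.  254.5] [ 0.4941 -0.134   0.17  ] 84
[402 272   1   5   5] [402. 274.] [ 0.4426 -0.1317  0.17  ] 82
[275 275   2   2   4] [275.5 275.5] [0.4349 0.2023 0.17  ] 145
[282 279   6   1   6] [284.5 279. ] [0.4259 0.1783 0.17  ] 88
[298 280   8   1   8] [301.5 280. ] [0.4238 0.1333 0.17  ] 90
[316 281   8   1   8] [319.5 281. ] [0.4217 0.0856 0.17  ] 89
[334 282   8   1   8] [337.5 282. ] [0.4196 0.0381 0.17  ] 90
[352 283   8   1   8] [355.5 283. ] [ 0.4175 -0.0094  0.17  ] 89
[398 282   3   2   6] [399.  282.5] [ 0.4202 -0.1239  0.17  ] 150
[370 284   8   1   8] [373.5 284. ] [ 0.4155 -0.0569  0.17  ] 88
[388 285   8   1   8] [391.5 285. ] [ 0.4134 -0.1042  0.17  ] 87
```

View pics/c1.png

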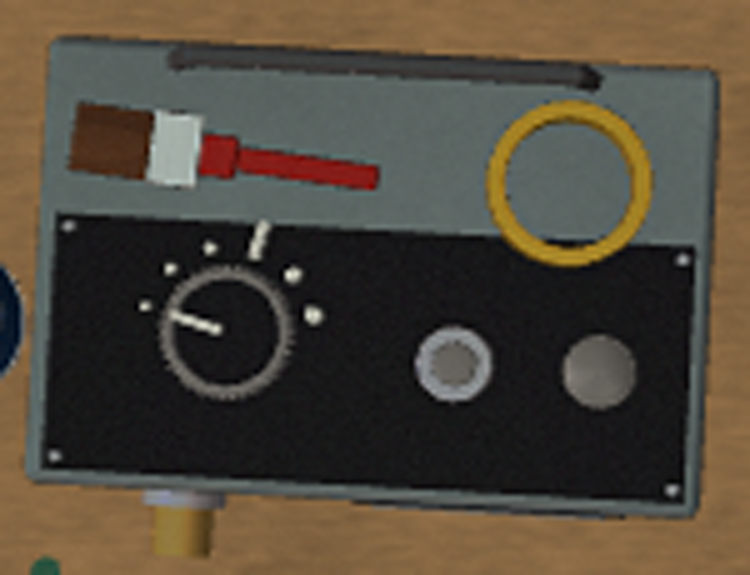

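The crop shows the dial line at (172..220, 315..330), pointing at the smallest dot at (145,305). So the dial is at 0 and needs three clicks (90°) clockwise. The start button with its steel collar is at (455,364), and the mushroom stop is at (599,372).

```bash
python3 - <<'E'
from h import *
im=cv2.imread("pics/top0.png")
f=lambda u,v:((u+.5)/5-.5+265,(v+.5)/5-.5+185)
C=onz("top",*f(227,332),.19)
# two-view/fit: dial ring contour
g=im.max(2); m=np.zeros_like(g); m[236:267,295:326]=(g[236:267,295:326]>60)
n,l,st,ce=cv2.connectedComponentsWithStats(m); i=1+st[1:,4].argmax()
(p,r)=cv2.minEnclosingCircle(np.argwhere(l==i)[:,::-1].astype(np.float32)); Cd=onz("top",*p,.19)
print("dial",C.round(4),Cd.round(4),"r mm",r*np.linalg.norm(onz("top",p[0]+1,p[1],.19)-Cd)*1000)
S=onz("top",*f(455,364),.191);T=onz("top",*f(599,372),.20);L=onz("top",*f(260,240),.17)
print("start",S,"stop",T,"bar",L)
print("d-s",np.linalg.norm(Cd-S)*1e3,"exp",np.hypot(10,120),"s-t",np.linalg.norm((S-T)[:2])*1e3,"bar-d",np.linalg.norm((L-Cd)[:2])*1e3)
yaw=np.radians(-2.62);ex=np.array([np.cos(yaw),np.sin(yaw)]);ey=np.array([-ex[1],ex[0]])
O=[P[:2]-(ex*a+ey*b) for P,a,b in((Cd,-.035,.075),(S,-.045,-.045),(T,-.045,-.12))];print("origins",np.round(O,4))
O=np.mean(O,0);D=O+ex*-.035+ey*.075;B=O+ex*-.045+ey*-.045
print("final dial",D,"start",B, "side px",proj("side",[*D,.19]),proj("side",[*B,.191]))
s=arm.observe();R=np.array(s["eef_rot"]);P=np.array(s["position"])
for W in ([.4,-.4,.26],[D[0],D[1]-.024,.23]): print(W,(R.T@(np.array(W)-P)*100).round(2))
E
```

```text
dial [0.5002 0.1106 0.19  ] [0.4995 0.1115 0.19  ] r mm 35.10238475962616
start [ 0.48474873 -0.00814976  0.191     ] stop [ 0.48129429 -0.08187294  0.2       ] bar [0.54970123 0.09481195 0.17      ]
d-s 120.59795840944646 exp 120.41594578792295 s-t 73.80407467334805 bar-d 52.91013663470096
origins [[0.531  0.035 ]
 [0.5318 0.0347]
 [0.5317 0.0359]]
final dial [0.49997522 0.11175723] start [ 0.48450027 -0.00766021] side px [322.09626805 233.28706495] [347.88387955 217.62405158]
[0.4, -0.4, 0.26] [-27.89  18.25  -3.4 ]
[np.float64(0.49997522202827394), np.float64(0.08775723398373492), 0.23] [-50.53  62.59  -0.34]
```

{"name": "servo_tool", "arguments": {"targets": [{"tx": -1,"ty": 0.7,"tz": -0.3,"wz": -0.05},{"tx": -3,"ty": 2,"tz": -0.8,"wz": -0.15},{"tx": -6,"ty": 4,"tz": -1.5,"wz": -0.26},{"tx": -9,"ty": 6,"tz": -2.2,"wz": -0.38},{"tx": -12,"ty": 8,"tz": -3,"wz": -0.5},{"tx": -15,"ty": 10,"tz": -3.4,"wz": -0.62},{"tx": -18,"ty": 12,"tz": -3.4,"wz": -0.74},{"tx": -21,"ty": 14,"tz": -3.4,"wz": -0.86},{"tx": -24,"ty": 16,"tz": -3.4,"wz": -0.98},{"tx": -26.5,"ty": 18,"tz": -3.4,"wz": -1.1},{"tx": -28,"ty": 20,"tz": -3.4,"wz": -1.2},{"tx": -29,"ty": 21.5,"tz": -3.4,"wz": -1.3}], "gripper": 0, "newtons": 10}}

```text
invalid input at $.targets[0]: expected keys tx, ty, tz, wx, wy, wz
```

```bash
cat > go.py <<'E'
import sys
from h import *
D=np.array([.5,.1118]);B=np.array([.4845,-.0077])
s=arm.observe();R=np.array(s["eef_rot"]);P=np.array(s["position"])
print("t",s["time_s"],"P",P.round(4),"yaw",np.degrees(np.arctan2(R[1,0],R[0,0])).round(2),"zaxis",R[:,2].round(4),"F",np.round(s["ft_force"],2),"w",round(s["gripper_width"],3),"q",np.round(s["joint_positions"],1))
def d(W): print(np.round(W,4),"tool cm",(R.T@(np.array(W)-P)*100).round(2))
for a in sys.argv[1:]: d(eval(a))
E
python3 go.py "[D[0],D[1]-.024,.23]" "[D[0],D[1]-.024,.2]"
```

```text
t 0.1 P [ 0.1798 -0.6502  0.2257] yaw -164.54 zaxis [-5.0e-04  1.4e-03 -1.0e+00] F [ 0.41  1.08 -0.01] w 0.999 q [-58.   20.6   0.6  -0.  -70.1 -16.5]
[0.5    0.0878 0.23  ] tool cm [-50.53  62.6   -0.34]
[0.5    0.0878 0.2   ] tool cm [-50.53  62.59   2.66]
```

{"name": "servo_tool", "arguments": {"targets": [{"tx": -1,"ty": 0.7,"tz": -0.3,"wx": 0,"wy": 0,"wz": -0.05},{"tx": -3,"ty": 2,"tz": -0.8,"wx": 0,"wy": 0,"wz": -0.15},{"tx": -6,"ty": 4,"tz": -1.5,"wx": 0,"wy": 0,"wz": -0.26},{"tx": -9,"ty": 6,"tz": -2.2,"wx": 0,"wy": 0,"wz": -0.38},{"tx": -12,"ty": 8,"tz": -3,"wx": 0,"wy": 0,"wz": -0.5},{"tx": -15,"ty": 10,"tz": -3.4,"wx": 0,"wy": 0,"wz": -0.62},{"tx": -18,"ty": 12,"tz": -3.4,"wx": 0,"wy": 0,"wz": -0.74},{"tx": -21,"ty": 14,"tz": -3.4,"wx": 0,"wy": 0,"wz": -0.86},{"tx": -24,"ty": 16,"tz": -3.4,"wx": 0,"wy": 0,"wz": -0.98},{"tx": -26.5,"ty": 18,"tz": -3.4,"wx": 0,"wy": 0,"wz": -1.1},{"tx": -28,"ty": 20,"tz": -3.4,"wx": 0,"wy": 0,"wz": -1.2},{"tx": -29,"ty": 21.5,"tz": -3.4,"wx": 0,"wy": 0,"wz": -1.3}], "gripper": 0, "newtons": 10}}

```text
time_s: 1.1
position: [0.4031, -0.3639, 0.2601]
eef_rot: [[0.006, -1.0, -0.0], [-1.0, -0.006, 0.001], [-0.001, 0.0, -1.0]]
ft_force: [-0.4, -0.4, 0.2]
gripper_width: 0.148
gripper_force: 0.0
```

```bash
python3 go.py "[D[0],D[1]-.024,.24]" "[D[0],D[1]-.024,.2]"
```

```text
t 1.1 P [ 0.4031 -0.3639  0.2601] yaw -89.68 zaxis [-4.e-04  6.e-04 -1.e+00] F [-0.4  -0.39  0.18] w 0.148 q [-21.4   6.9 -13.   -0.  -70.1  21.7]
[0.5    0.0878 0.24  ] tool cm [-45.12  -9.95   2.04]
[0.5    0.0878 0.2   ] tool cm [-45.11  -9.95   6.04]
```

{"name": "servo_tool", "arguments": {"targets": [{"tx": -2,"ty": -0.5,"tz": 0,"wx": 0,"wy": 0,"wz": 0},{"tx": -5.5,"ty": -1.3,"tz": 0,"wx": 0,"wy": 0,"wz": 0},{"tx": -9.5,"ty": -2.2,"tz": 0,"wx": 0,"wy": 0,"wz": 0},{"tx": -13.5,"ty": -3,"tz": 0,"wx": 0,"wy": 0,"wz": 0},{"tx": -17.5,"ty": -4,"tz": 0,"wx": 0,"wy": 0,"wz": 0},{"tx": -21.5,"ty": -5,"tz": 0,"wx": 0,"wy": 0,"wz": 0},{"tx": -25.5,"ty": -6,"tz": 0,"wx": 0,"wy": 0,"wz": 0},{"tx": -29.5,"ty": -7,"tz": 0,"wx": 0,"wy": 0,"wz": 0},{"tx": -33.5,"ty": -8,"tz": 0,"wx": 0,"wy": 0,"wz": 0},{"tx": -37.5,"ty": -9,"tz": 0,"wx": 0,"wy": 0,"wz": 0},{"tx": -41.5,"ty": -9.6,"tz": 0.5,"wx": 0,"wy": 0,"wz": 0},{"tx": -44,"ty": -9.9,"tz": 1.5,"wx": 0,"wy": 0,"wz": 0}]}}

```text
time_s: 2.1
position: [0.5024, 0.0773, 0.2462]
eef_rot: [[0.001, -1.0, 0.002], [-1.0, -0.001, 0.001], [-0.001, -0.002, -1.0]]
ft_force: [0.3, -0.3, 0.2]
gripper_width: 0.001
gripper_force: 0.0
```

```bash
python3 go.py "[D[0],D[1]-.024,.194]"
```

```text
t 2.1 P [0.5024 0.0773 0.2462] yaw -89.96 zaxis [ 0.002  0.001 -1.   ] F [ 0.28 -0.27  0.21] w 0.001 q [ 30.9   3.9 -18.3   0.  -67.7 -30.9]
[0.5    0.0878 0.194 ] tool cm [-1.04  0.25  5.22]
```

{"name": "servo_tool", "arguments": {"targets": [{"tx": -0.4,"ty": 0.1,"tz": 0.8,"wx": 0,"wy": 0,"wz": 0},{"tx": -0.8,"ty": 0.2,"tz": 2,"wx": 0,"wy": 0,"wz": 0},{"tx": -1.0,"ty": 0.2,"tz": 3.2,"wx": 0,"wy": 0,"wz": 0},{"tx": -1.0,"ty": 0.2,"tz": 4.2,"wx": 0,"wy": 0,"wz": 0},{"tx": -1.0,"ty": 0.2,"tz": 4.8,"wx": 0,"wy": 0,"wz": 0},{"tx": -1.0,"ty": 0.2,"tz": 5.1,"wx": 0,"wy": 0,"wz": 0},{"tx": -1.0,"ty": 0.2,"tz": 5.2,"wx": 0,"wy": 0,"wz": 0},{"tx": -1.0,"ty": 0.2,"tz": 5.2,"wx": 0,"wy": 0,"wz": 0}]}}

```text
time_s: 2.77
position: [0.4997, 0.0835, 0.1937]
eef_rot: [[-0.002, -1.0, 0.0], [-1.0, 0.002, -0.0], [0.0, -0.0, -1.0]]
ft_force: [0.6, 0.1, 0.8]
gripper_width: 0.009
gripper_force: 0.0
```

```bash
python3 go.py "[D[0],D[1]-.024,.19]"; python3 -c "
from h import *
im=arm.camera('side');cv2.imwrite('pics/c2.png',cv2.resize(im[150:290,240:400],None,fx=4,fy=4,interpolation=cv2.INTER_CUBIC))"
```

```text
t 2.7667 P [0.4997 0.0835 0.1937] yaw -90.09 zaxis [ 2.e-04 -0.e+00 -1.e+00] F [0.61 0.1  0.79] w 0.009 q [ 31.7   6.1 -23.    0.  -60.9 -31.8]
[0.5    0.0878 0.19  ] tool cm [-0.43 -0.03  0.37]
```

View pics/c2.png

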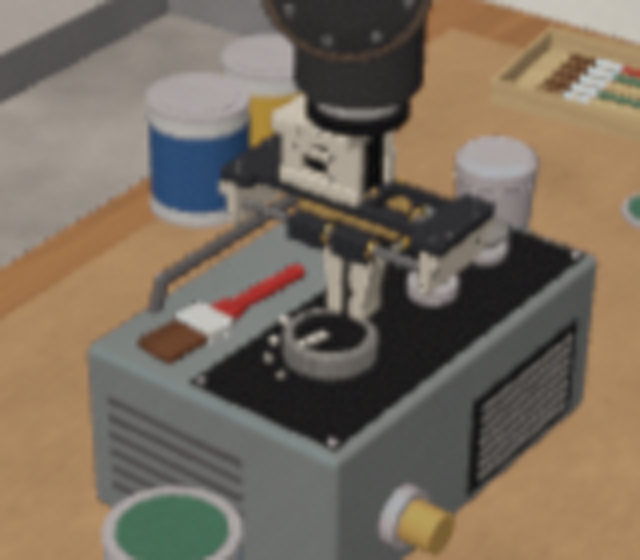

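The side view shows the shut fingertips just above the dial's rim on its button side, at (350,305), with the white line still at the smallest dot.

{"name": "servo_tool", "arguments": {"targets": [{"tx": -0.3,"ty": 0,"tz": 0.1,"wx": 0,"wy": 0,"wz": 0},{"tx": -0.4,"ty": 0,"tz": 0.2,"wx": 0,"wy": 0,"wz": 0},{"tx": -0.4,"ty": 0,"tz": 0.3,"wx": 0,"wy": 0,"wz": 0},{"tx": -0.4,"ty": 0,"tz": 0.35,"wx": 0,"wy": 0,"wz": 0},{"tx": -0.4,"ty": 0,"tz": 0.4,"wx": 0,"wy": 0,"wz": 0},{"tx": -0.4,"ty": 0,"tz": 0.4,"wx": 0,"wy": 0,"wz": 0}]}}

```text
time_s: 3.32
position: [0.4998, 0.088, 0.1902]
eef_rot: [[-0.001, -1.0, 0.001], [-1.0, 0.001, 0.0], [-0.0, -0.001, -1.0]]
ft_force: [-1.6, -0.6, 5.6]
gripper_width: 0.002
gripper_force: 2.6
```

{"name": "servo_tool", "arguments": {"targets": [{"tx": 0,"ty": 0,"tz": 0.02,"wx": 0,"wy": 0,"wz": 0},{"tx": 0,"ty": 0,"tz": 0.03,"wx": 0,"wy": 0,"wz": 0},{"tx": 0,"ty": 0,"tz": 0.03,"wx": 0,"wy": 0,"wz": 0}]}}

```text
time_s: 3.57
position: [0.4998, 0.088, 0.1902]
eef_rot: [[-0.001, -1.0, 0.001], [-1.0, 0.001, 0.0], [-0.0, -0.001, -1.0]]
ft_force: [-3.5, 0.7, 7.2]
gripper_width: 0.004
gripper_force: 3.5
```

{"name": "servo_tool", "arguments": {"targets": [{"tx": 0,"ty": 0.125,"tz": 0,"wx": 0,"wy": 0,"wz": 0.052},{"tx": -0.013,"ty": 0.25,"tz": 0,"wx": 0,"wy": 0,"wz": 0.105},{"tx": -0.03,"ty": 0.375,"tz": 0,"wx": 0,"wy": 0,"wz": 0.157},{"tx": -0.05,"ty": 0.5,"tz": 0,"wx": 0,"wy": 0,"wz": 0.209},{"tx": -0.08,"ty": 0.62,"tz": 0,"wx": 0,"wy": 0,"wz": 0.262},{"tx": -0.117,"ty": 0.74,"tz": 0,"wx": 0,"wy": 0,"wz": 0.314},{"tx": -0.16,"ty": 0.86,"tz": 0,"wx": 0,"wy": 0,"wz": 0.367},{"tx": -0.207,"ty": 0.976,"tz": 0,"wx": 0,"wy": 0,"wz": 0.419},{"tx": -0.262,"ty": 1.09,"tz": 0,"wx": 0,"wy": 0,"wz": 0.471},{"tx": -0.322,"ty": 1.2,"tz": 0,"wx": 0,"wy": 0,"wz": 0.524},{"tx": -0.322,"ty": 1.2,"tz": 0,"wx": 0,"wy": 0,"wz": 0.524}]}}

```text
time_s: 4.48
position: [0.4887, 0.0913, 0.1903]
eef_rot: [[-0.503, -0.864, 0.003], [-0.864, 0.503, 0.0], [-0.002, -0.002, -1.0]]
ft_force: [3.0, -1.5, 3.9]
gripper_width: 0.003
gripper_force: 2.0
```

```bash
python3 -c "
from h import *
im=arm.camera('side');cv2.imwrite('pics/c3.png',cv2.resize(im[205:265,280:365],None,fx=8,fy=8,interpolation=cv2.INTER_CUBIC))"; python3 go.py
```

```text
t 4.5333 P [0.4887 0.0913 0.1902] yaw -120.0 zaxis [ 2.7e-03  4.0e-04 -1.0e+00] F [ 2.37 -1.24  4.32] w 0.005 q [ 33.3   5.2 -24.5   0.1 -60.1 -63.4]
```

View pics/c3.png

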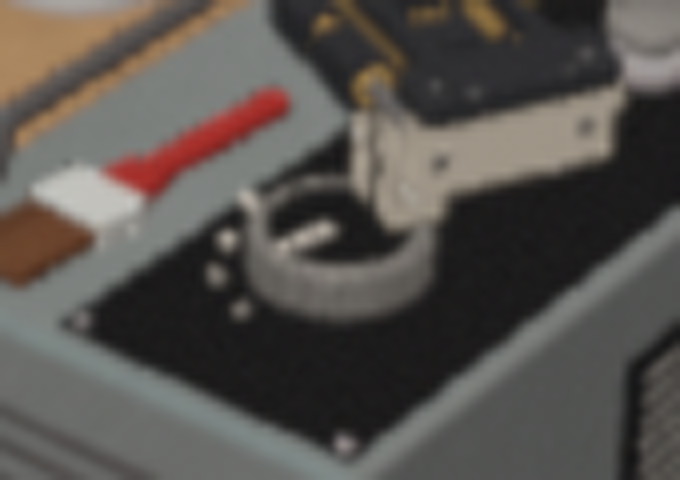

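The crop shows the line from (285,245) to (335,230), moved from the smallest dot at (240,308) towards the second dot at (217,272). I compute the angle from these.

```bash
cat > ang.py <<'E'
from h import *
def line(n):
    """white line on dial face -> dial angle in deg, measured in the given camera"""
    im=arm.camera(n);g=im.min(2)
    c=proj(n,[.5,.1118,.19]);D=np.array([.5,.1118])
    pts=[]
    for v in range(int(c[1])-20,int(c[1])+20):
        for u in range(int(c[0])-20,int(c[0])+20):
            p=onz(n,u,v,.19)[:2]-D
            if np.hypot(*p)<.027 and g[v,u]>110: pts.append(p)
    pts=np.array(pts,np.float32)
    vx,vy,x,y=cv2.fitLine(pts,cv2.DIST_HUBER,0,.001,.001).ravel()
    m=pts.mean(0); 
    if vx*m[0]+vy*m[1]<0: vx,vy=-vx,-vy
    a=np.degrees(np.arctan2(vy,vx))+2.62
    print(n,"n",len(pts),"mean mm",(m*1e3).round(1),"dial deg from fit",(75-a).round(1),"from mean",(75-np.degrees(np.arctan2(m[1],m[0]))-2.62).round(1))
if __name__=="__main__":
    import sys;line(sys.argv[1])
E
python3 ang.py side; python3 - <<'E'
from h import *
for u,v in((285,245),(335,230)): 
    p=onz("side",280+u/8,205+v/8,.19)[:2]-[.5,.1118];print((p*1e3).round(1))
for u,v in((240,308),(217,272),(228,238),(248,197)):
    p=onz("side",280+u/8,205+v/8,.17)[:2]-[.5,.1118];print((p*1e3).round(1),75-2.62-np.degrees(np.arctan2(p[1],p[0])).round(1))
E
```

```text
side n 20 mean mm [1.9 0.7] dial deg from fit 7.7 from mean 52.1
[ 8.3 21.6]
[-0.9  2.4]
[14.7 41.1] 2.0799999999999983
[35.7 26.9] 35.379999999999995
[45.9  5.8] 65.17999999999999
[ 56.5 -21.9] 93.58
```

```bash
cat > ang.py <<'E'
from h import *
def line(im,n,rmin=.006,lim=(-75,110)):
    """brightest direction on the dial face: mean brightness along each spoke -> dial angle"""
    g=cv2.resize(im.min(2),None,fx=8,fy=8,interpolation=cv2.INTER_CUBIC).astype(float)
    a=np.arange(-40,170,1.);rs=np.arange(rmin,.024,.001);sc=[]
    for q in a:
        w=np.radians(75-q-2.62)
        P=[proj(n,[.5+r*np.cos(w),.1118+r*np.sin(w),.19]) for r in rs]
        sc.append(np.mean([g[int((v+.5)*8),int((u+.5)*8)] for u,v in P]))
    sc=np.array(sc);i=sc.argmax()
    w=np.clip(sc-.6*sc.max(),0,None)*(abs(a-a[i])<20)
    print(n,"dial deg",(a*w).sum()/w.sum(),"peak",a[i],sc[i].round(0),"others",[(int(x),int(y)) for x,y in zip(a[::10],sc[::10])])
if __name__=="__main__":
    import sys
    if len(sys.argv)>2: line(cv2.imread(sys.argv[2]),sys.argv[1])
    else: line(arm.camera(sys.argv[1]),sys.argv[1])
E
python3 ang.py side pics/side0.png; python3 ang.py top pics/top0.png;python3 ang.py side; python3 go.py
```

```text
t 4.6333 P [0.4887 0.0913 0.1902] yaw -119.94 zaxis [ 2.5e-03  4.0e-04 -1.0e+00] F [ 2.59 -1.8   6.4 ] w 0.005 q [ 33.3   5.2 -24.5   0.1 -60.1 -63.3]Traceback (most recent call last):
  File "ang.py", line 15, in <module>
    if len(sys.argv)>2: line(cv2.imread(sys.argv[2]),sys.argv[1])
                        ~~~~^^^^^^^^^^^^^^^^^^^^^^^^^^^^^^^^^^^^^
  File "ang.py", line 8, in line
    P=[proj(n,[.5+r*np.cos(w),.1118+r*np.sin(w),.19]) for r in rs]
       ~~~~^^^^^^^^^^^^^^^^^^^^^^^^^^^^^^^^^^^^^^^^^^
  File "h.py", line 10, in proj
    c=arm.calibration(n);f=240/np.tan(np.radians(c["vertical_fov"]/2))
ValueError: time passes only in moves, steps and waits
Traceback (most recent call last):
  File "ang.py", line 15, in <module>
    if len(sys.argv)>2: line(cv2.imread(sys.argv[2]),sys.argv[1])
                        ~~~~^^^^^^^^^^^^^^^^^^^^^^^^^^^^^^^^^^^^^
  File "ang.py", line 8, in line
    P=[proj(n,[.5+r*np.cos(w),.1118+r*np.sin(w),.19]) for r in rs]
       ~~~~^^^^^^^^^^^^^^^^^^^^^^^^^^^^^^^^^^^^^^^^^^
  File "h.py", line 10, in proj
    c=arm.calibration(n);f=240/np.tan(np.radians(c["vertical_fov"]/2))
ValueError: time passes only in moves, steps and waits
Traceback (most recent call last):
  File "ang.py", line 16, in <module>
    else: line(arm.camera(sys.argv[1]),sys.argv[1])
          ~~~~^^^^^^^^^^^^^^^^^^^^^^^^^^^^^^^^^^^^^
  File "ang.py", line 8, in line
    P=[proj(n,[.5+r*np.cos(w),.1118+r*np.sin(w),.19]) for r in rs]
       ~~~~^^^^^^^^^^^^^^^^^^^^^^^^^^^^^^^^^^^^^^^^^^
  File "h.py", line 10, in proj
    c=arm.calibration(n);f=240/np.tan(np.radians(c["vertical_fov"]/2))
ValueError: time passes only in moves, steps and waits
```

```bash
sed -i 's/^from rig import arm/from rig import arm\nimport functools\n@functools.cache\ndef cal(n): return arm.calibration(n)/; s/c=arm.calibration(n)/c=cal(n)/' h.py
python3 ang.py side pics/side0.png; python3 ang.py top pics/top0.png;python3 ang.py side; python3 go.py
```

```text
side dial deg 14.207483736742526 peak 14.0 134.0 others [(-40, 34), (-30, 39), (-20, 53), (-10, 77), (0, 108), (10, 131), (20, 127), (30, 104), (40, 83), (50, 68), (60, 59), (70, 52), (80, 48), (90, 42), (100, 35), (110, 30), (120, 27), (130, 24), (140, 25), (150, 25), (160, 24)]
top dial deg 0.705247468093318 peak 1.0 192.0 others [(-40, 20), (-30, 26), (-20, 30), (-10, 87), (0, 191), (10, 105), (20, 39), (30, 26), (40, 24), (50, 22), (60, 21), (70, 21), (80, 21), (90, 22), (100, 22), (110, 21), (120, 23), (130, 21), (140, 22), (150, 21), (160, 21)]
side dial deg 14.179216931516947 peak 14.0 141.0 others [(-40, 38), (-30, 42), (-20, 57), (-10, 83), (0, 114), (10, 139), (20, 135), (30, 110), (40, 89), (50, 73), (60, 65), (70, 56), (80, 51), (90, 44), (100, 38), (110, 32), (120, 28), (130, 27), (140, 28), (150, 34), (160, 36)]
t 4.6833 P [0.4888 0.0913 0.1902] yaw -119.94 zaxis [ 2.5e-03  4.0e-04 -1.0e+00] F [ 3.43 -2.21  5.65] w 0.007 q [ 33.3   5.2 -24.5   0.1 -60.1 -63.3]
```

The line hasn't moved: the tip slid over the face. I'll lift, return, and press harder and nearer the rim.

{"name": "servo_tool", "arguments": {"targets": [{"tx": 0,"ty": 0,"tz": -0.3,"wx": 0,"wy": 0,"wz": 0},{"tx": 0,"ty": 0,"tz": -0.6,"wx": 0,"wy": 0,"wz": 0},{"tx": 0,"ty": -0.3,"tz": -0.6,"wx": 0,"wy": 0,"wz": -0.1},{"tx": 0,"ty": -0.6,"tz": -0.6,"wx": 0,"wy": 0,"wz": -0.2},{"tx": 0,"ty": -0.9,"tz": -0.6,"wx": 0,"wy": 0,"wz": -0.3},{"tx": 0,"ty": -1.2,"tz": -0.6,"wx": 0,"wy": 0,"wz": -0.4},{"tx": 0,"ty": -1.3,"tz": -0.6,"wx": 0,"wy": 0,"wz": -0.5},{"tx": 0,"ty": -1.3,"tz": -0.6,"wx": 0,"wy": 0,"wz": -0.524},{"tx": 0,"ty": -1.3,"tz": -0.6,"wx": 0,"wy": 0,"wz": -0.524}]}}

```text
time_s: 5.43
position: [0.4983, 0.0845, 0.1949]
eef_rot: [[-0.002, -1.0, -0.001], [-1.0, 0.002, -0.0], [0.0, 0.001, -1.0]]
ft_force: [-0.4, 0.0, -0.6]
gripper_width: 0.006
gripper_force: 0.0
```

```bash
python3 go.py "[D[0],D[1]-.029,.19]"; python3 - <<'E'
from h import *
im=arm.camera("side");cv2.imwrite("pics/c4.png",cv2.resize(im[195:265,270:370],None,fx=8,fy=8,interpolation=cv2.INTER_CUBIC))
E
```

```text
t 5.4333 P [0.4983 0.0845 0.1949] yaw -90.09 zaxis [-1.2e-03 -2.0e-04 -1.0e+00] F [-0.43  0.03 -0.62] w 0.006 q [ 31.9   5.9 -23.   -0.  -61.2 -32. ]
[0.5    0.0828 0.19  ] tool cm [ 0.17 -0.17  0.49]
```

View pics/c4.png

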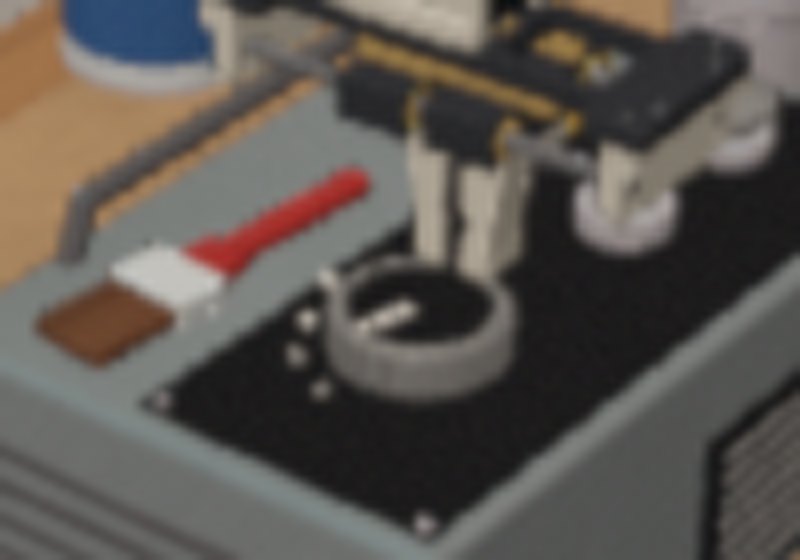

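The side crop shows the shut fingers lifted at (460,240). The line, from (360,325) to (415,308), is unchanged. I'll try again nearer the rim.

{"name": "servo_tool", "arguments": {"targets": [{"tx": 0.17,"ty": -0.17,"tz": 0.1,"wx": 0,"wy": 0,"wz": 0},{"tx": 0.17,"ty": -0.17,"tz": 0.3,"wx": 0,"wy": 0,"wz": 0},{"tx": 0.17,"ty": -0.17,"tz": 0.45,"wx": 0,"wy": 0,"wz": 0},{"tx": 0.17,"ty": -0.17,"tz": 0.55,"wx": 0,"wy": 0,"wz": 0},{"tx": 0.17,"ty": -0.17,"tz": 0.6,"wx": 0,"wy": 0,"wz": 0},{"tx": 0.17,"ty": -0.17,"tz": 0.63,"wx": 0,"wy": 0,"wz": 0},{"tx": 0.17,"ty": -0.17,"tz": 0.63,"wx": 0,"wy": 0,"wz": 0}]}}

```text
time_s: 6.07
position: [0.5007, 0.0827, 0.19]
eef_rot: [[-0.001, -1.0, 0.001], [-1.0, 0.001, -0.0], [0.0, -0.001, -1.0]]
ft_force: [-3.3, -0.7, 9.9]
gripper_width: 0.002
gripper_force: 4.7
```

```bash
python3 go.py "[D[0],D[1]-.029,.19]"
```

```text
t 6.0667 P [0.5007 0.0827 0.19  ] yaw -90.06 zaxis [ 9.e-04 -3.e-04 -1.e+00] F [-3.33 -0.69  9.86] w 0.002 q [ 31.6   6.3 -23.3   0.  -60.4 -31.7]
[0.5    0.0828 0.19  ] tool cm [-0.01  0.07  0.  ]
```

{"name": "servo_tool", "arguments": {"targets": [{"tx": 0,"ty": 0.17,"tz": 0,"wx": 0,"wy": 0,"wz": 0.058},{"tx": -0.02,"ty": 0.34,"tz": 0,"wx": 0,"wy": 0,"wz": 0.116},{"tx": -0.044,"ty": 0.51,"tz": 0,"wx": 0,"wy": 0,"wz": 0.175},{"tx": -0.078,"ty": 0.67,"tz": 0,"wx": 0,"wy": 0,"wz": 0.233},{"tx": -0.12,"ty": 0.83,"tz": 0,"wx": 0,"wy": 0,"wz": 0.291},{"tx": -0.175,"ty": 0.99,"tz": 0,"wx": 0,"wy": 0,"wz": 0.349},{"tx": -0.237,"ty": 1.15,"tz": 0,"wx": 0,"wy": 0,"wz": 0.407},{"tx": -0.31,"ty": 1.3,"tz": 0,"wx": 0,"wy": 0,"wz": 0.466},{"tx": -0.39,"ty": 1.45,"tz": 0,"wx": 0,"wy": 0,"wz": 0.524},{"tx": -0.48,"ty": 1.6,"tz": 0,"wx": 0,"wy": 0,"wz": 0.582},{"tx": -0.57,"ty": 1.73,"tz": 0,"wx": 0,"wy": 0,"wz": 0.64},{"tx": -0.68,"ty": 1.86,"tz": 0,"wx": 0,"wy": 0,"wz": 0.698}]}}

```text
time_s: 7.07
position: [0.4828, 0.0891, 0.1902]
eef_rot: [[-0.646, -0.764, 0.002], [-0.764, 0.646, -0.001], [-0.001, -0.002, -1.0]]
ft_force: [0.7, -4.1, 6.8]
gripper_width: 0.006
gripper_force: 3.7
```

```bash
python3 go.py; python3 ang.py side; python3 -c "
from rig import arm
print(arm.observe()['moment'])"
```

```text
t 7.0667 P [0.4828 0.0891 0.1902] yaw -130.22 zaxis [ 0.0022 -0.001  -1.    ] F [ 0.72 -4.07  6.75] w 0.006 q [ 33.6   4.6 -25.2   0.1 -60.1 -73.8]
side dial deg 55.81151726160486 peak 56.0 126.0 others [(-40, 33), (-30, 33), (-20, 34), (-10, 35), (0, 36), (10, 43), (20, 56), (30, 79), (40, 102), (50, 122), (60, 123), (70, 105), (80, 87), (90, 69), (100, 55), (110, 42), (120, 33), (130, 28), (140, 26), (150, 26), (160, 27)]
[-1.06706566  0.13892273 -0.07541012]
```

{"name": "servo_tool", "arguments": {"targets": [{"tx": -0.007,"ty": 0.2,"tz": 0.01,"wx": 0,"wy": 0,"wz": 0.07},{"tx": -0.03,"ty": 0.405,"tz": 0.02,"wx": 0,"wy": 0,"wz": 0.14},{"tx": -0.064,"ty": 0.605,"tz": 0.03,"wx": 0,"wy": 0,"wz": 0.21},{"tx": -0.117,"ty": 0.815,"tz": 0.03,"wx": 0,"wy": 0,"wz": 0.285},{"tx": -0.186,"ty": 1.02,"tz": 0.03,"wx": 0,"wy": 0,"wz": 0.36},{"tx": -0.27,"ty": 1.22,"tz": 0.03,"wx": 0,"wy": 0,"wz": 0.435},{"tx": -0.37,"ty": 1.416,"tz": 0.03,"wx": 0,"wy": 0,"wz": 0.51},{"tx": -0.48,"ty": 1.6,"tz": 0.04,"wx": 0,"wy": 0,"wz": 0.585},{"tx": -0.61,"ty": 1.78,"tz": 0.04,"wx": 0,"wy": 0,"wz": 0.66},{"tx": -0.75,"ty": 1.945,"tz": 0.04,"wx": 0,"wy": 0,"wz": 0.735},{"tx": -0.9,"ty": 2.1,"tz": 0.04,"wx": 0,"wy": 0,"wz": 0.81},{"tx": -1.05,"ty": 2.235,"tz": 0.04,"wx": 0,"wy": 0,"wz": 0.88}]}}

```text
time_s: 8.12
position: [0.4711, 0.1115, 0.19]
eef_rot: [[-1.0, 0.012, -0.0], [0.012, 1.0, -0.001], [0.0, -0.001, -1.0]]
ft_force: [-7.2, -2.1, 14.9]
gripper_width: 0.007
gripper_force: 7.7
```

```bash
python3 go.py; python3 ang.py side; python3 ang.py top; python3 -c "
from h import *
im=arm.camera('side');cv2.imwrite('pics/c5.png',cv2.resize(im[195:265,270:370],None,fx=8,fy=8,interpolation=cv2.INTER_CUBIC))"
```

```text
t 8.1167 P [0.4711 0.1115 0.19  ] yaw 179.3 zaxis [-0.    -0.001 -1.   ] F [-7.2  -2.08 14.88] w 0.007 q [ 3.670e+01  4.100e+00 -2.580e+01  1.000e-01 -6.010e+01 -1.274e+02]
side dial deg 142.12307227770384 peak 142.0 147.0 others [(-40, 40), (-30, 39), (-20, 38), (-10, 37), (0, 35), (10, 35), (20, 37), (30, 39), (40, 46), (50, 65), (60, 92), (70, 120), (80, 136), (90, 143), (100, 144), (110, 135), (120, 123), (130, 137), (140, 146), (150, 141), (160, 132)]
top dial deg 111.92904821791346 peak 111.0 67.0 others [(-40, 41), (-30, 41), (-20, 42), (-10, 42), (0, 41), (10, 39), (20, 38), (30, 37), (40, 37), (50, 37), (60, 38), (70, 34), (80, 32), (90, 44), (100, 60), (110, 66), (120, 61), (130, 57), (140, 47), (150, 36), (160, 35)]
```

View pics/c5.png

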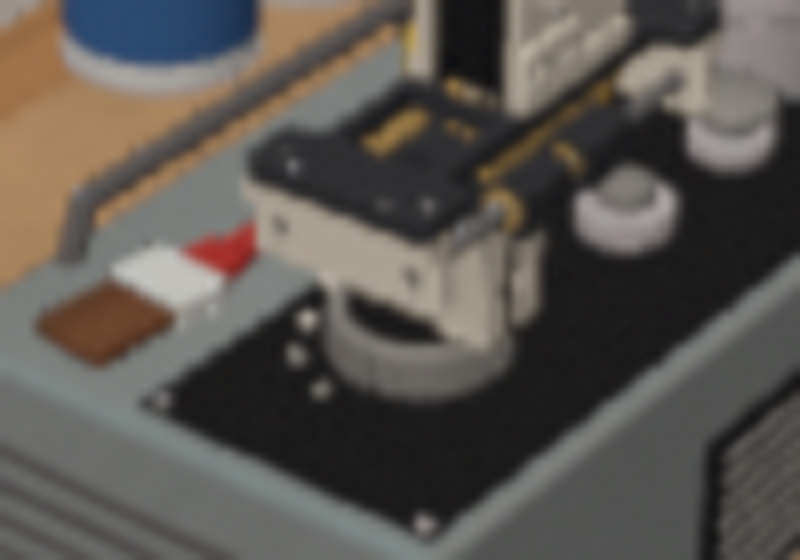

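The gripper hides the line, with its body at (400,200) over the dial. I'll lift off and move aside to check.

{"name": "servo_tool", "arguments": {"targets": [{"tx": 0,"ty": 0,"tz": -0.2,"wx": 0,"wy": 0,"wz": 0},{"tx": 0,"ty": 0,"tz": -0.6,"wx": 0,"wy": 0,"wz": 0},{"tx": 0,"ty": 0,"tz": -1.5,"wx": 0,"wy": 0,"wz": 0},{"tx": 0,"ty": 0,"tz": -3,"wx": 0,"wy": 0,"wz": 0},{"tx": 0,"ty": -2,"tz": -5,"wx": 0,"wy": 0,"wz": 0},{"tx": 0,"ty": -5,"tz": -6,"wx": 0,"wy": 0,"wz": 0},{"tx": 0,"ty": -8,"tz": -6,"wx": 0,"wy": 0,"wz": 0},{"tx": 0,"ty": -11,"tz": -6,"wx": 0,"wy": 0,"wz": 0},{"tx": 0,"ty": -14,"tz": -6,"wx": 0,"wy": 0,"wz": 0},{"tx": 0,"ty": -17,"tz": -6,"wx": 0,"wy": 0,"wz": 0},{"tx": 0,"ty": -20,"tz": -6,"wx": 0,"wy": 0,"wz": 0},{"tx": 0,"ty": -22,"tz": -6,"wx": 0,"wy": 0,"wz": 0}]}}

```text
time_s: 9.27
position: [0.4695, -0.11, 0.2492]
eef_rot: [[-1.0, 0.009, 0.0], [0.009, 1.0, -0.0], [-0.0, -0.0, -1.0]]
ft_force: [0.4, -0.7, 0.7]
gripper_width: 0.003
gripper_force: 0.0
```

```bash
python3 go.py "[*B,.22]"; python3 ang.py top; python3 -c "
from h import *
im=arm.camera('top');cv2.imwrite('pics/c6.png',cv2.resize(im[185:300,265:415],None,fx=5,fy=5,interpolation=cv2.INTER_CUBIC))"
```

```text
t 9.2667 P [ 0.4695 -0.11    0.2492] yaw 179.48 zaxis [ 3.e-04 -2.e-04 -1.e+00] F [ 0.36 -0.65  0.73] w 0.003 q [  10.3    1.2  -20.8    0.   -68.1 -100.8]
[ 0.4845 -0.0077  0.22  ] tool cm [-1.41 10.24  2.91]
top dial deg 87.60186019728606 peak 87.0 187.0 others [(-40, 23), (-30, 22), (-20, 21), (-10, 21), (0, 22), (10, 22), (20, 22), (30, 20), (40, 21), (50, 23), (60, 24), (70, 47), (80, 132), (90, 179), (100, 90), (110, 46), (120, 30), (130, 24), (140, 21), (150, 22), (160, 22)]
```

View pics/c6.png

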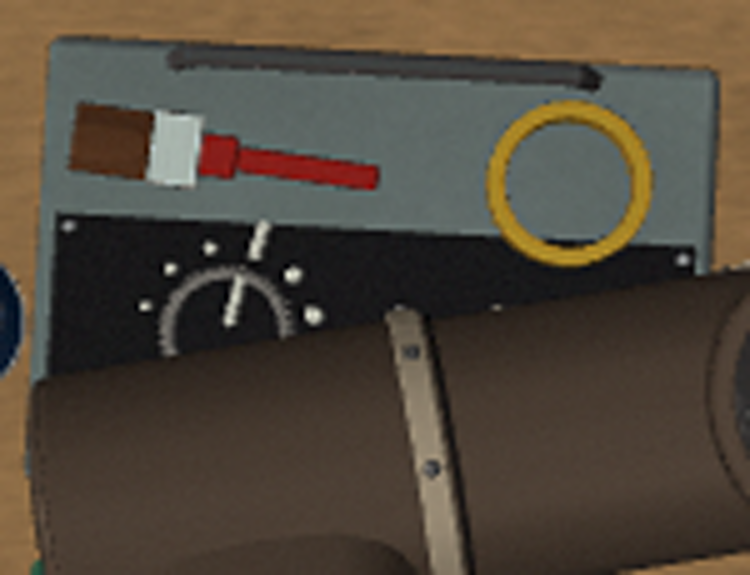

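The crop shows the line, from (237,280) to (228,325), in line with the long bar at (260,240): the dial is at the third click. Brush and tape are unmoved. Next is the start button.

{"name": "servo_tool", "arguments": {"targets": [{"tx": -0.3,"ty": 2,"tz": 0,"wx": 0,"wy": 0,"wz": 0},{"tx": -0.6,"ty": 5,"tz": 0,"wx": 0,"wy": 0,"wz": 0},{"tx": -1,"ty": 8,"tz": 0,"wx": 0,"wy": 0,"wz": 0},{"tx": -1.3,"ty": 9.7,"tz": 0,"wx": 0,"wy": 0,"wz": 0},{"tx": -1.4,"ty": 10.2,"tz": 0.3,"wx": 0,"wy": 0,"wz": 0},{"tx": -1.4,"ty": 10.2,"tz": 1.3,"wx": 0,"wy": 0,"wz": 0},{"tx": -1.4,"ty": 10.2,"tz": 2.5,"wx": 0,"wy": 0,"wz": 0},{"tx": -1.4,"ty": 10.2,"tz": 3.5,"wx": 0,"wy": 0,"wz": 0},{"tx": -1.4,"ty": 10.2,"tz": 4.2,"wx": 0,"wy": 0,"wz": 0},{"tx": -1.4,"ty": 10.2,"tz": 4.6,"wx": 0,"wy": 0,"wz": 0},{"tx": -1.4,"ty": 10.2,"tz": 4.7,"wx": 0,"wy": 0,"wz": 0},{"tx": -1.4,"ty": 10.2,"tz": 4.7,"wx": 0,"wy": 0,"wz": 0}]}}

```text
time_s: 10.37
position: [0.4845, -0.0064, 0.2014]
eef_rot: [[-1.0, 0.009, -0.0], [0.009, 1.0, -0.0], [0.0, -0.0, -1.0]]
ft_force: [0.5, -0.3, 0.1]
gripper_width: 0.008
gripper_force: 0.0
```

```bash
python3 go.py "[*B,.191]"; python3 -c "
from h import *
im=arm.camera('side');cv2.imwrite('pics/c7.png',cv2.resize(im[170:260,290:400],None,fx=7,fy=6,interpolation=cv2.INTER_CUBIC))"
```

```text
t 10.3667 P [ 0.4845 -0.0064  0.2014] yaw 179.5 zaxis [-4.e-04 -3.e-04 -1.e+00] F [ 0.53 -0.31  0.11] w 0.008 q [  22.6    3.5  -24.8    0.   -61.7 -113.1]
[ 0.4845 -0.0077  0.191 ] tool cm [ 0.   -0.13  1.04]
```

View pics/c7.png

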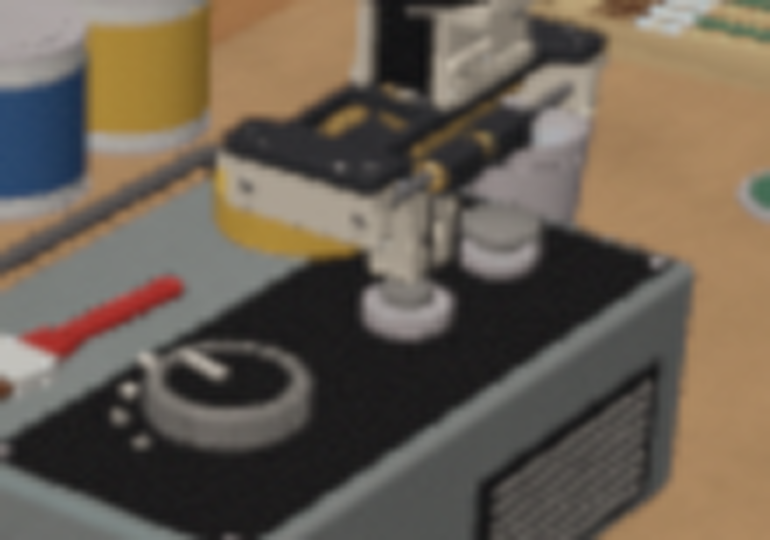

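The fingertips stand over the start button at (408,285), and the dial line at (200,360) lines up with the bar. Now I press.

{"name": "servo_tool", "arguments": {"targets": [{"tx": 0,"ty": -0.1,"tz": 0.4,"wx": 0,"wy": 0,"wz": 0},{"tx": 0,"ty": -0.1,"tz": 0.8,"wx": 0,"wy": 0,"wz": 0},{"tx": 0,"ty": -0.1,"tz": 1.1,"wx": 0,"wy": 0,"wz": 0},{"tx": 0,"ty": -0.1,"tz": 1.35,"wx": 0,"wy": 0,"wz": 0},{"tx": 0,"ty": -0.1,"tz": 1.5,"wx": 0,"wy": 0,"wz": 0},{"tx": 0,"ty": -0.1,"tz": 1.6,"wx": 0,"wy": 0,"wz": 0},{"tx": 0,"ty": -0.1,"tz": 1.7,"wx": 0,"wy": 0,"wz": 0},{"tx": 0,"ty": -0.1,"tz": 1.75,"wx": 0,"wy": 0,"wz": 0},{"tx": 0,"ty": -0.1,"tz": 1.75,"wx": 0,"wy": 0,"wz": 0},{"tx": 0,"ty": -0.1,"tz": 1.75,"wx": 0,"wy": 0,"wz": 0}]}}

```text
time_s: 11.25
position: [0.4848, -0.0071, 0.186]
eef_rot: [[-1.0, 0.007, 0.001], [0.007, 1.0, -0.0], [-0.001, -0.0, -1.0]]
ft_force: [-8.1, 2.2, 18.1]
gripper_width: 0.007
gripper_force: 9.0
```

It bottomed at z = 0.186 with 18 N. I come away.

{"name": "servo_tool", "arguments": {"targets": [{"tx": 0,"ty": 0,"tz": -0.3,"wx": 0,"wy": 0,"wz": 0},{"tx": 0,"ty": 0,"tz": -1,"wx": 0,"wy": 0,"wz": 0},{"tx": 0,"ty": 0,"tz": -2.5,"wx": 0,"wy": 0,"wz": 0},{"tx": 0,"ty": 0,"tz": -4.5,"wx": 0,"wy": 0,"wz": 0},{"tx": 0,"ty": -1,"tz": -6.5,"wx": 0,"wy": 0,"wz": 0},{"tx": 0,"ty": -4,"tz": -8,"wx": 0,"wy": 0,"wz": 0},{"tx": 0,"ty": -8,"tz": -8,"wx": 0,"wy": 0,"wz": 0},{"tx": 0,"ty": -12,"tz": -8,"wx": 0,"wy": 0,"wz": 0},{"tx": 0,"ty": -16,"tz": -8,"wx": 0,"wy": 0,"wz": 0},{"tx": 0,"ty": -20,"tz": -8,"wx": 0,"wy": 0,"wz": 0},{"tx": 0,"ty": -24,"tz": -8,"wx": 0,"wy": 0,"wz": 0},{"tx": 0,"ty": -28,"tz": -8,"wx": 0,"wy": 0,"wz": 0}]}}

```text
time_s: 12.25
position: [0.4819, -0.2889, 0.2642]
eef_rot: [[-1.0, 0.008, 0.0], [0.008, 1.0, 0.0], [-0.0, 0.0, -1.0]]
ft_force: [0.8, 1.0, 0.7]
gripper_width: 0.005
gripper_force: 0.0
```

{"name": "servo_tool", "arguments": {"targets": [{"tx": 0,"ty": -3,"tz": 0,"wx": 0,"wy": 0,"wz": 0},{"tx": 0,"ty": -6,"tz": 0,"wx": 0,"wy": 0,"wz": 0},{"tx": 0,"ty": -8,"tz": 0,"wx": 0,"wy": 0,"wz": 0},{"tx": 0,"ty": -8,"tz": 0,"wx": 0,"wy": 0,"wz": 0},{"tx": 0,"ty": -8,"tz": 0,"wx": 0,"wy": 0,"wz": 0}]}}

```text
time_s: 12.67
position: [0.4811, -0.3679, 0.2633]
eef_rot: [[-1.0, 0.01, -0.001], [0.01, 1.0, 0.001], [0.001, 0.001, -1.0]]
ft_force: [-0.6, -0.0, -0.0]
gripper_width: 0.011
gripper_force: 0.0
```

```bash
python3 go.py; python3 ang.py top; python3 -c "
from h import *
im=arm.camera('top');cv2.imwrite('pics/c8.png',im)"
```

```text
t 12.6667 P [ 0.4811 -0.3679  0.2633] yaw 179.4 zaxis [-1.3e-03  7.0e-04 -1.0e+00] F [-0.62 -0.03 -0.03] w 0.011 q [-18.9  12.9  -5.2  -0.  -72.  -71.6]
top dial deg 87.67144359250025 peak 87.0 196.0 others [(-40, 25), (-30, 25), (-20, 25), (-10, 24), (0, 23), (10, 23), (20, 24), (30, 23), (40, 22), (50, 24), (60, 25), (70, 51), (80, 138), (90, 189), (100, 95), (110, 50), (120, 33), (130, 26), (140, 23), (150, 23), (160, 25)]
```

View pics/c8.png

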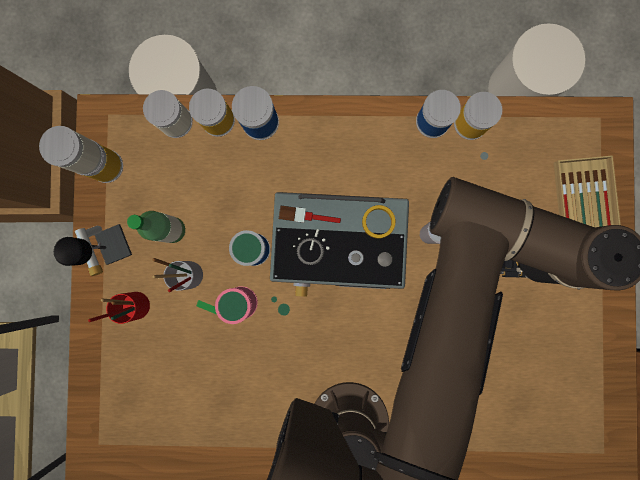

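The top view shows the dial line at (313,243) pointing at the long bar, both buttons standing free at (356,257) and (385,259), and the brush, tape and tins where they were. The arm is clear of the turbine.

```bash
python3 -c "
from rig import arm
print(arm.finish_job())"
```

```text
the job is handed in; nothing more can be done
None
```

I turned the dial three clicks clockwise to the long bar, pressed the start button all the way down and moved the arm clear; the job is handed in at about 12.7 s, and the final top view showed nothing else moved, though the arm hid part of the tumbler.

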